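Press a plug home with the locking clamp and release it

TASK

The plug in the small brass fitting stands a few millimetres short of home. Push the handle of the bench-mounted locking clamp down until it snaps over centre and stays locked by itself with the plug pressed fully home, without bearing down hard on it; take your fingers off it for a moment, then press the release lever at the rear so that the clamp springs open and frees the fitting. Do not touch the fitting itself, leave it standing in its nest, and do not disturb the small parts lying around.

Things in the scene. Friction and masses are not known exactly. Their poses are not given: they have to be found in the camera images.
- clamp: the fixed locking clamp of bare and grey steel, on a base plate 290 x 66 x 10 mm, bolted down. Origin on the worktop under the jaw's pivot; x points to the jaws, z up. The handle's pivot (axis parallel to y) is at (-50, 0, 130) mm, the cheeks beside it rise to 145 mm; handle and release lever lie towards -x. 345 mm long in all. More than 30 N on any of its parts bends it
- handle: the handle, a bar 22 mm wide, 122 mm long. Origin at its pivot, its x along the bar away from the grip. At the start the grip end is tilted up 0.45 to 1.1 rad; it stays where it is left and swings down about the pivot. The tilt at which it meets dead centre depends on how the bar is set on its hub, which is hidden: anywhere from 0.10 rad down to 0.22 rad up, so it must be found by feel
- handle_pad (a point): the place to push on the handle: top of its black rubber grip, 17 mm from its free end, 105 mm from its pivot and 9 mm above the bar's middle line. Pushing takes 6 to 11 N here at most: the resistance grows when the spindle meets the plug, dies away at the dead centre, and the handle then runs the last 6 mm by itself to a hard stop and stays. Let go earlier, it springs back up
- release_tab (a point): middle of the top of the release lever's tab, a ribbed steel plate 34 x 34 x 5 mm that stands out behind the handle's end, at (-235, 0, 90) mm of the clamp at rest. Pressed down 10 to 30 mm (1 to 6 N, after a little idle travel), the lever lifts the locked handle from below back over centre and it flies up. The tab springs back
- release (a joint): release lever: 0 at rest, grows to 0.32 rad (hard stop) as its tab, 105 mm behind the lever's pivot at (-130, 0, 80) mm of the clamp, is pressed down
- spindle: the rubber-tipped spring-loaded spindle (dome 20 mm across) in the end of the upper jaw, which comes down on the plug as the handle is pushed down
- spindle_tip (a point): lowest point of the spindle's rubber dome; 75 mm in front of the main pivot when shut, roughly 5 to 20 mm above the plug when the clamp is open
- fitting: loose round brass fitting, 28 mm across, 24 mm tall, standing in the nest on the clamp's lower jaw. Origin in the middle of its underside, z up
- plug (a joint): how far the flanged steel plug is pressed into the fitting: 0 at the start (a 5 mm gap under its flange), 0.005 m fully home (flange on the brass). It takes about 26 N and stays where it is pressed
- plug_top (a point): middle of the top of the plug's flange (18 mm across, 3 mm thick)
- nest (a point): middle of the nest's floor on the clamp's lower jaw, at (75, 0, 45) mm of the clamp; a low ring 31 mm across inside, 7 mm high
- brass_union: bystander: brass compression union 22 x 39 x 19 mm lying beside the clamp
- steel_tee: bystander: stainless tee fitting 29 x 36 x 14 mm lying beside the clamp
- tube_cutter: bystander: small tube cutter 32 x 58 x 20 mm lying beside the clamp
Not all that is in view belongs to the job. What is shaped like the fitting but orange or purple is not meant.

How it is judged:
By the outcome, as a careful person would: the job done as asked, in the order asked, and still so for the second after the job is handed in, with the robot touching nothing.
It also fails if it takes over 56 s, if anything falls off the work surface, if the arm or the gripper's body presses on something with over 40 N, if the wrist force passes 120 N, or if a joint passes its speed limit or range.

ROBOT

A 7-joint arm with a two-finger parallel gripper is mounted at the origin on a cart in front of the work surface, level with it; the furniture and walls round the work are solid. World frame = base frame: x ahead of the robot, y to its left, z up, the work surface at z = 0. Lengths are in m, angles in rad, forces in N, time in s.
With the tool pointing down it reaches from about 0.4 to 0.75 m from the base axis. Payload 19.5 kg.
Tool frame: the origin (TCP) lies midway between the tips of the shut fingers; the grasp point (between the pads) lies 19 mm behind it (ctrl.grip_depth is the distance from the TCP to the grasp point, in m); x points along the fingers, y is the direction in which the jaws open and shut, and the axes are right-handed (so a half turn about x gives the same grasp; the last joint's range is limited). The gripper opens to 85 mm and grips with 20 to 120 N. Pads are 22 mm wide; open, the fingers measure 114 mm over their backs; the gripper's body (76 mm by 85 mm) begins 54 mm behind the grasp point. The pads swing forward as they close: fully open they stand 13 mm farther back than shut.
Start: joints at [-1.234, 0.707, -0.028, 1.485, 0.022, 0.951, -0.075], TCP at [0.213, 0.534, 0.231] pointing down, gripper open.
Joint ranges: [-2.71, 2.71], [-0.32, 2.16], [-1.57, 1.52], [0, 2.45], [-1.46, 4.6], [0, 2.02], [-2.83, 2.83]. Speed limits (rad/s): [1.89, 1.89, 2.57, 2.57, 3.01, 3.01, 3.01].

INTERFACE

Orientations are given as a rotation vector (axis times angle).
In Python, from cell import ctrl, cams gives the robot as it stands.
- The arm moves only by the tool servo_tool, never from a script. Its argument "commands" is a list of rows, each a list of 7 numbers: the shift along the world's x, y, z in m, then the turn, a rotation vector about the world's x, y, z in units of 6 degrees (1.0 is 6 degrees), then the closure, from 0 (fully open) to 1 (shut). In form: [[dx, dy, dz, ax, ay, az, grip], ...]. A call has 1 to 12 rows; each row is the pose to reach, as a shift and turn from the pose commanded when the call began; what a row does not reach only later rows make up. A row lasts 1/12 s, in which the tool goes at most 41.7 mm and 7.16 degrees, less where a joint would pass 70% of its speed; a pose out of reach is approached as far as the arm can. A call with a gripper value outside its range is refused whole. The fingers move at their own pace and stop on an object; "newtons" is the grip in N (left out, the last holds). Time passes only in rows, so rows that repeat a pose let the fingers close. It gives the time, the measured TCP pose, the force and the opening at its end, in the units of the state.
- ctrl.read_state(): the state, without advancing time (a new reading comes with each control period).
- cams.get_image(name): name is "scene" or "top" or "wrist"; returns a dict with "image" (400x640x3 uint8, red, green, blue), "vertical_fov" (degrees; the focal length in pixels is half the picture's height over the tangent of half this angle, whatever the lens; pixels are square), "cx", "cy" (the principal point, pixels), "position" and "orientation" of the camera in the world; the wrist camera has in their place "hand_eye" (4x4, takes a point from camera to tool coordinates, whose origin is the TCP and whose axes are the tool frame's). Camera axes: x right, y up, looking along -z (the intrinsics and any distortion apply to the point x, -y, -z); pixel columns grow to the right and rows downward; lengths in m; the calibration is good to about 2 mm. A picture is of the moment at which its call begins: read the wrist's pose just before it. There is no depth.
- ctrl.job_done(): hands the job in, once; it reports no verdict.
The state is a dict: "time": time; "q": joint angles; "dq": joint speeds; "joint_torque": joint torques, N m; "tool_pos": TCP position; "ee_rot": TCP orientation; "wrist_force": force on the tool from outside, world axes, zero at the start; "torque": the same for the moment, N m; "grip_width": opening from 0.0 (shut) to 1.0 (fully open).
Only numpy, scipy, OpenCV 4.12 (cv2) and the standard library are available. Lean on these libraries where they do the work, as an engineer would, in place of code of your own. Each camera call takes 0.05 s, during which the arm holds its last target.

## Working session

There is one attempt and no reset: what is moved stays moved. The work goes in short steps, Python scripts to look and compute and a tool call to move; the robot and the scene stay as the last step left them, time stands still between calls to the robot, and variables do not carry over. Pictures are saved under pics/ and viewed, and the job is handed in when it is done.

Besides the shell and the picture viewer there is one more tool, called after "Emit:" as a command line: name --pt "numbers of a row" for each row, then --argument value for the rest. servo_tool: Moves the arm, as the interface text tells. Its arguments: {"type":"object","properties":{"commands":{"type":"array"},"newtons":{"type":"number"}},"required":["commands"]}

```bash
ls; mkdir -p pics; python3 - <<'E'
from cell import ctrl,cams
import cv2,numpy as np
s=ctrl.read_state();print({k:np.round(v,4).tolist() for k,v in s.items()})
for n in("scene","top","wrist"):
    im=cams.get_image(n);cv2.imwrite(f"pics/{n}0.png",im["image"][:,:,::-1]);print(n,{k:(np.round(v,4).tolist() if not isinstance(v,str) else v) for k,v in im.items() if k!="image"})
E
```

```text
pics
{'time': 0.0, 'q': [-1.2337, 0.7071, -0.0276, 1.485, 0.022, 0.9509, -0.0755], 'dq': [0.0004, -0.0007, -0.001, -0.0002, 0.0013, 0.0028, 0.0002], 'joint_torque': [0.0004, -88.321, 1.2347, -23.6181, 0.0169, 0.0063, -0.0], 'tool_pos': [0.2125, 0.534, 0.2308], 'ee_rot': [0.2964, 1.5505, -0.298], 'wrist_force': [-0.2641, -0.5391, -0.3608], 'torque': [-0.0187, 0.0662, -0.0672], 'grip_width': 1.0044}
scene {'vertical_fov': 46.8103, 'cx': 319.3738, 'cy': 196.8138, 'position': [0.3704, -0.5053, 0.7221], 'orientation': [0.8206, -0.2004, -0.4501]}
top {'vertical_fov': 49.8669, 'cx': 324.3829, 'cy': 201.9036, 'position': [0.4447, 0.0789, 1.1044], 'orientation': [0.1624, -0.1529, -1.4606]}
wrist {'vertical_fov': 60.803, 'cx': 315.3483, 'cy': 199.127, 'hand_eye': [[-0.0005, 0.3119, -0.9501, -0.1438], [1.0, -0.0002, -0.0006, 0.0005], [-0.0004, -0.9501, -0.3119, -0.0795], [0.0, 0.0, 0.0, 1.0]]}
```

View pics/scene0.png

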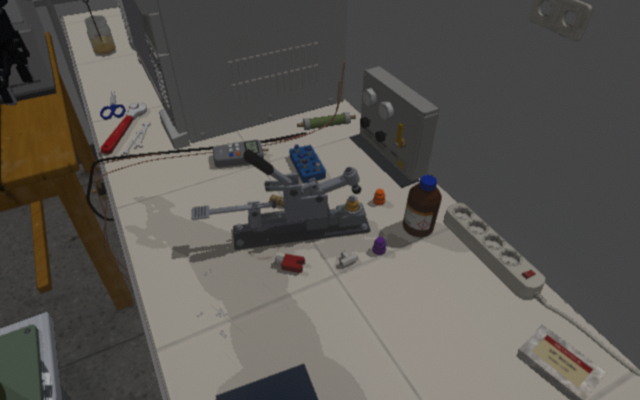

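View pics/top0.png

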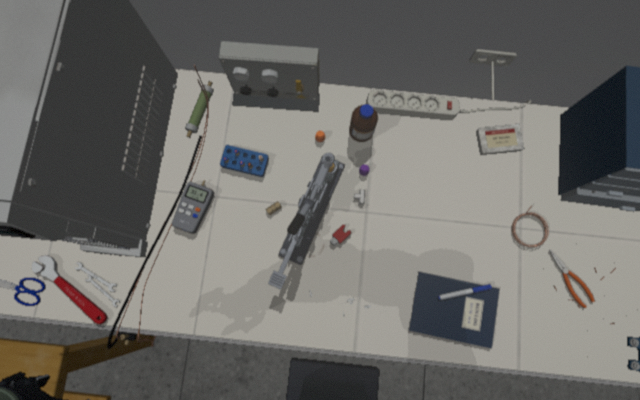

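View pics/wrist0.png

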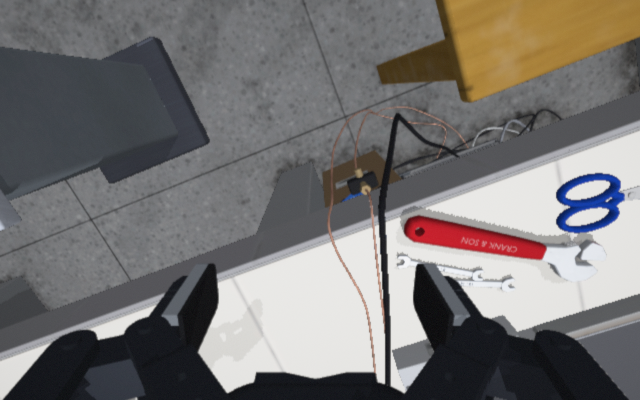

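The scene shows the clamp at about (300,205), with its handle up at (258,160) and the release tab at (200,212). In the top view the clamp runs from the tab at (277,278) to the jaws at (328,162). Next I'll enlarge the images to measure it.

```bash
cat > h.py <<'E'
import numpy as np,cv2
from scipy.spatial.transform import Rotation as R
def cam(im):
    f=200/np.tan(np.radians(im["vertical_fov"])/2)
    return f,im["cx"],im["cy"],np.array(im["position"]),R.from_rotvec(im["orientation"]).as_matrix()
def proj(c,P):
    f,cx,cy,p,M=c; d=(np.atleast_2d(P)-p)@M
    return np.c_[cx+f*d[:,0]/-d[:,2],cy+f*(-d[:,1])/-d[:,2]]
def ray(c,uv):
    f,cx,cy,p,M=c; d=M@np.array([(uv[0]-cx)/f,-(uv[1]-cy)/f,-1.]); return p,d
def atz(c,uv,z):
    p,d=ray(c,uv); return p+d*(z-p[2])/d[2]
E
python3 - <<'E'
from cell import ctrl,cams
import cv2
from h import *
import pickle
C={}
for n,(x0,y0,w,h,k) in dict(scene=(180,130,210,150,4),top=(240,130,140,170,4)).items():
    im=cams.get_image(n);C[n]=cam(im)
    c=im["image"][y0:y0+h,x0:x0+w,::-1]
    cv2.imwrite(f"pics/{n}1.png",cv2.resize(c,None,fx=3.5,fy=3.5,interpolation=cv2.INTER_CUBIC))
pickle.dump(C,open("C.pkl","wb"))
print("tab",atz(C["top"],(277,278),.09), "jaw",atz(C["top"],(328,162),.1))
E
```

```text
tab [0.46255874 0.18677572 0.09      ] jaw [0.7508911  0.09753962 0.1       ]
```

View pics/scene1.png

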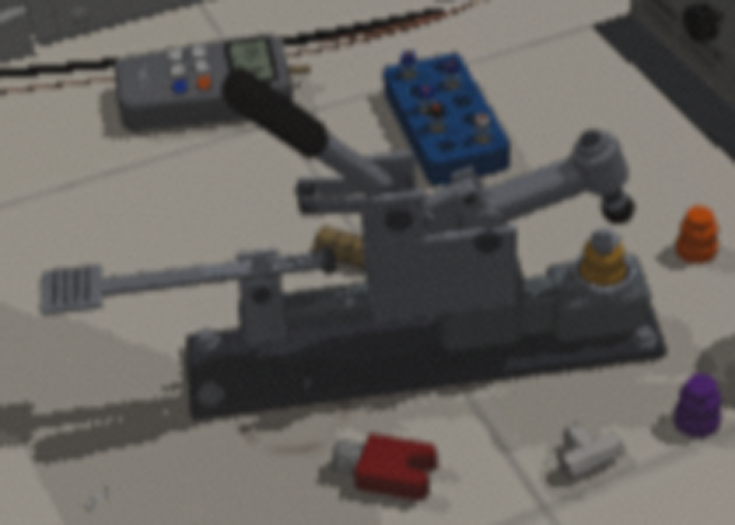

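View pics/top1.png

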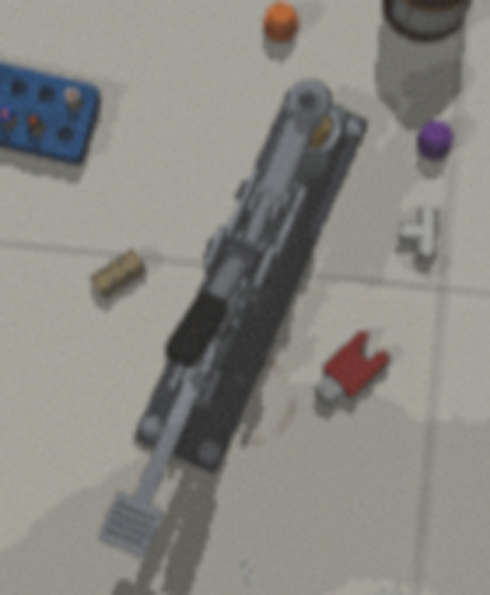

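```bash
cat > fit.py <<'E'
import pickle
from h import *
from scipy.optimize import least_squares
C=pickle.load(open("C.pkl","rb"))
def T(x): return np.array([[np.cos(x[2]),-np.sin(x[2]),0],[np.sin(x[2]),np.cos(x[2]),0],[0,0,1]]),np.array([x[0],x[1],0])
s=lambda u,v:(180+u/3.5,130+v/3.5)
t=lambda u,v:(240+u/3.5,130+v/3.5)
# params x,y,yaw,front, tilt
def pts(x):
    f=x[3];th=x[4];e=np.array([-np.cos(th),0,np.sin(th)]);pv=np.array([-.05,0,.13])
    n=np.array([np.sin(th),0,np.cos(th)])
    return [("top",t(130,522),[-.235,0,.09]),("scene",s(71,288),[-.235,0,.09]),
     ("top",t(137,440),[f-.29,.033,.01]),("top",t(213,472),[f-.29,-.033,.01]),("top",t(367,122),[f,-.033,.01]),
     ("scene",s(193,398),[f-.29,-.033,.01]),("scene",s(663,338),[f,-.033,.01]),("scene",s(188,338),[f-.29,.033,.01]),
     ("scene",s(605,238),[.075,0,.077]),
     ("scene",s(238,88),pv+.122*e),("top",t(184,350),pv+.122*e)]
def res(x):
    M,o=T(x); r=[]
    for n,uv,p in pts(x): r+=list(proj(C[n],M@np.array(p)+o)[0]-uv)
    return np.array(r)
if __name__=="__main__":
    L=least_squares(res,[.67,.12,-.3,.093,.7],loss="soft_l1")
    print(np.round(L.x,4));print(np.round(L.fun.reshape(-1,2),1))
    M,o=T(L.x)
    for k,p in dict(tab=[-.235,0,.09],piv=[-.05,0,.13],fit=[.075,0,.045]).items(): print(k,M@p+o)
    np.save("pose.npy",L.x)
E
python3 fit.py
```

```text
[ 0.6889  0.1165 -0.2878  0.1073  0.8241]
[[ 1.4 -1.4]
 [-0.2  0.6]
 [-1.  -1.5]
 [ 1.2 -0.5]
 [ 0.1 -2.6]
 [-2.2  4.9]
 [ 0.4  2.7]
 [-2.5 -0.6]
 [ 0.1 -0.3]
 [-2.8 -1.2]
 [-0.4 -0.3]]
tab [0.46354292 0.18318737 0.09      ]
piv [0.64093435 0.13067756 0.13      ]
fit [0.76079342 0.09519796 0.045     ]
```

```bash
cat > ov.py <<'E'
from fit import *
import sys
from cell import cams
x=np.load("pose.npy")
def overlay(x,tag):
    M,o=T(x);f=x[3];th=x[4]
    for n,(x0,y0,w,h) in dict(scene=(180,130,210,150),top=(240,130,140,170)).items():
        im=cams.get_image(n)["image"][:,:,::-1]
        k=3.5;c=cv2.resize(im[y0:y0+h,x0:x0+w],None,fx=k,fy=k,interpolation=cv2.INTER_CUBIC)
        def ln(P,col):
            q=(proj(C[n],(M@np.array(P).T).T+o)-[x0,y0])*k
            cv2.polylines(c,[np.round(q).astype(int)],True,col,1,cv2.LINE_AA)
        for z in(0,.01): ln([[f,.033,z],[f,-.033,z],[f-.29,-.033,z],[f-.29,.033,z]],(0,255,0))
        ln([[-.252,.017,.09],[-.252,-.017,.09],[-.218,-.017,.09],[-.218,.017,.09]],(0,0,255))
        e=np.array([-np.cos(th),0,np.sin(th)]);pv=np.array([-.05,0,.13]);y=np.array([0,.011,0])
        ln([pv+y,pv-y,pv+.122*e-y,pv+.122*e+y],(255,255,0))
        a=np.linspace(0,6.28,30)
        for z,r in((.045,.014),(.069,.014),(.077,.009)): ln(np.c_[.075+r*np.cos(a),r*np.sin(a),0*a+z],(255,0,255))
        cv2.imwrite(f"pics/{n}_{tag}.png",c)
overlay(x,sys.argv[1])
E
python3 ov.py a
```

```text
(no output)
```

View pics/scene_a.png

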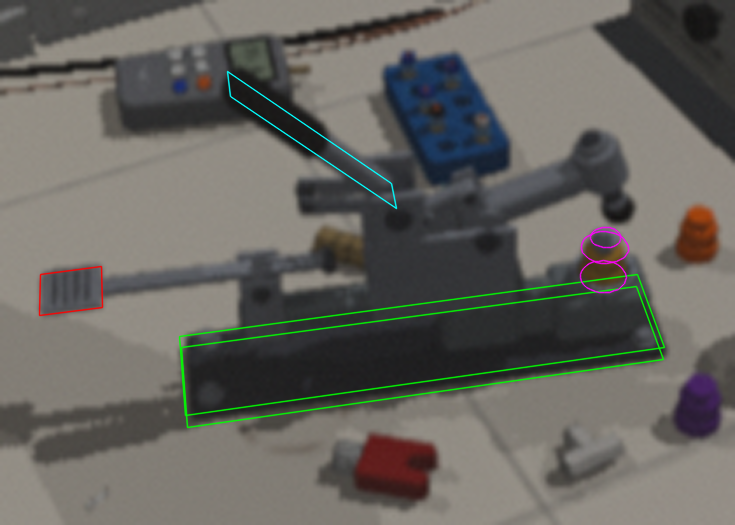

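View pics/top_a.png

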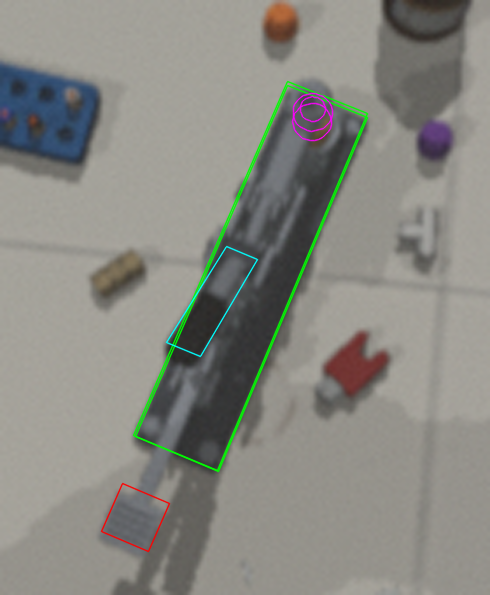

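```bash
sed -i 's/("scene",s(193,398),\[f-.29,-.033,.01\]),("scene",s(663,338),\[f,-.033,.01\])/("scene",s(191,418),[f-.29,-.033,0]),("scene",s(665,357),[f,-.033,0])/; s/("scene",s(238,88),pv+.122\*e),("top",t(184,350),pv+.122\*e)/("scene",s(230,90),pv+.122*e),("top",t(184,352),pv+.122*e)/' fit.py; python3 fit.py; python3 - <<'E'
from fit import *
from cell import ctrl
st=ctrl.read_state()
print("tool axes\n",np.round(R.from_rotvec(st["ee_rot"]).as_matrix(),3))
x=np.load("pose.npy");M,o=T(x)
for th in (x[4],.8,.7,.6,.5,.4,.3,.2,.1,0,-.1,-.16):
    p=np.array([-.05-.105*np.cos(th)+.009*np.sin(th),0,.13+.105*np.sin(th)+.009*np.cos(th)])
    print(round(th,3),np.round(M@p+o,4))
E
```

```text
[ 0.6886  0.116  -0.2903  0.1079  0.8099]
[[ 1.4 -1.4]
 [-0.2  0.6]
 [-0.9 -1.7]
 [ 1.3 -0.7]
 [ 0.5 -2.6]
 [-0.9  2.4]
 [-0.2  0.7]
 [-2.2 -0.6]
 [ 0.1 -0. ]
 [-1.2 -1.1]
 [-0.5 -0.2]]
tab [0.46346039 0.18323272 0.09      ]
piv [0.64071884 0.13027574 0.13      ]
fit [0.76048806 0.094494   0.045     ]
tool axes
 [[-0.     0.37   0.929]
 [-0.     0.929 -0.37 ]
 [-1.    -0.    -0.   ]]
0.81 [0.5776 0.1491 0.2122]
0.8 [0.5768 0.1494 0.2116]
0.7 [0.5693 0.1516 0.2045]
0.6 [0.5626 0.1536 0.1967]
0.5 [0.5566 0.1554 0.1882]
0.4 [0.5514 0.157  0.1792]
0.3 [0.5472 0.1582 0.1696]
0.2 [0.5438 0.1592 0.1597]
0.1 [0.5415 0.1599 0.1494]
0 [0.5401 0.1603 0.139 ]
-0.1 [0.5398 0.1604 0.1285]
-0.16 [0.54   0.1604 0.1222]
```

Emit:
servo_tool --pt "0 0 0.03 0 0 0 1" --pt "0.02 -0.02 0.06 0 0 0 1" --pt "0.045 -0.045 0.08 0 0 0.2 1" --pt "0.07 -0.07 0.08 0 0 0.4 1" --pt "0.095 -0.095 0.08 0 0 0.6 1" --pt "0.12 -0.12 0.08 0 0 0.85 1" --pt "0.145 -0.145 0.08 0 0 0.85 1" --pt "0.17 -0.17 0.08 0 0 0.85 1" --pt "0.195 -0.195 0.08 0 0 0.85 1" --pt "0.22 -0.225 0.08 0 0 0.85 1" --pt "0.24 -0.25 0.08 0 0 0.85 1" --pt "0.26 -0.27 0.08 0 0 0.85 1" --newtons 20

```text
time: 1.35
tool_pos: [0.4738, 0.2618, 0.3114]
ee_rot: [0.228, 1.558, -0.229]
wrist_force: [0.5, -0.2, 0.5]
grip_width: 0.002
```

```bash
cat > w.py <<'E'
import sys,pickle
from h import *
from fit import T
from cell import ctrl,cams
st=ctrl.read_state(); im=cams.get_image("wrist")
f=200/np.tan(np.radians(im["vertical_fov"])/2)
Rt=R.from_rotvec(st["ee_rot"]).as_matrix();H=np.array(im["hand_eye"])
c=(f,im["cx"],im["cy"],Rt@H[:3,3]+st["tool_pos"],Rt@H[:3,:3])
pickle.dump(c,open(f"w_{sys.argv[1]}.pkl","wb"))
i=im["image"][:,:,::-1].copy()
i=cv2.resize(i,None,fx=1.25,fy=1.25)
x=np.load("pose.npy");M,o=T(x);th=float(sys.argv[2]) if len(sys.argv)>2 else x[4]
e=np.array([-np.cos(th),0,np.sin(th)]);n=np.array([np.sin(th),0,np.cos(th)]);pv=np.array([-.05,0,.13]);y=np.array([0,.011,0])
def ln(P,col): cv2.polylines(i,[np.round(proj(c,(M@np.array(P).T).T+o)*1.25).astype(int)],True,col,1,cv2.LINE_AA)
ln([[-.252,.017,.09],[-.252,-.017,.09],[-.218,-.017,.09],[-.218,.017,.09]],(0,0,255))
ln([pv+y+.009*n,pv-y+.009*n,pv+.122*e-y+.009*n,pv+.122*e+y+.009*n],(255,255,0))
cv2.imwrite(f"pics/wrist_{sys.argv[1]}.png",i)
print(st["tool_pos"],st["wrist_force"],st["time"])
E
python3 w.py b
```

```text
[0.4738023  0.2618194  0.31142704] [ 0.5312068  -0.2000184   0.49998314] 1.35
```

View pics/wrist_b.png

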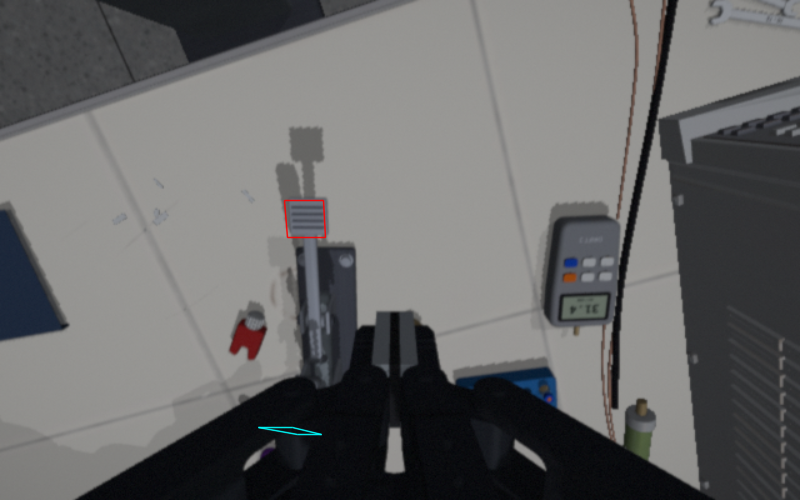

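Emit:
servo_tool --pt "0.02 -0.02 0 0 0 0 1" --pt "0.042 -0.045 0 0 0 0 1" --pt "0.065 -0.07 0 0 0 0 1" --pt "0.09 -0.095 -0.01 0 0 0 1" --pt "0.108 -0.114 -0.025 0 0 0 1" --pt "0.108 -0.114 -0.045 0 0 0 1" --pt "0.108 -0.114 -0.06 0 0 0 1" --pt "0.108 -0.114 -0.06 0 0 0 1"

```text
time: 2.07
tool_pos: [0.5797, 0.1497, 0.2486]
ee_rot: [0.226, 1.563, -0.229]
wrist_force: [-0.6, 0.4, 0.6]
grip_width: -0.005
```

```bash
python3 w.py c; python3 ov.py c
```

```text
[0.57974407 0.14972643 0.24856589] [-0.59374993  0.35135942  0.64414027] 2.0667
```

View pics/scene_c.png

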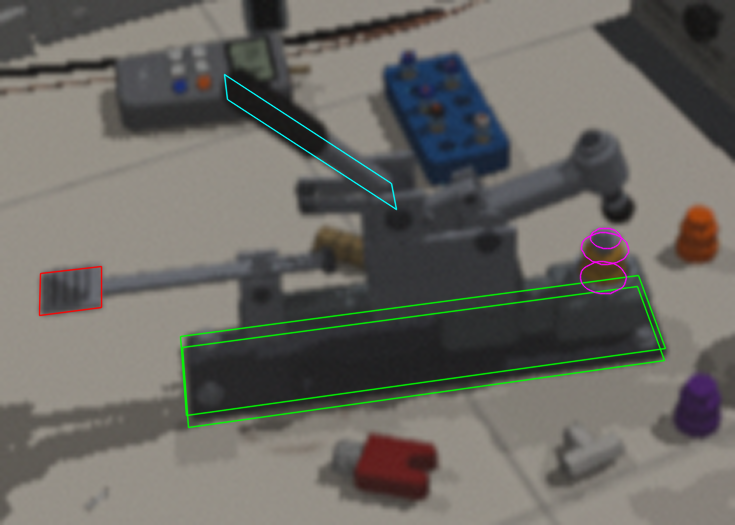

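View pics/wrist_c.png

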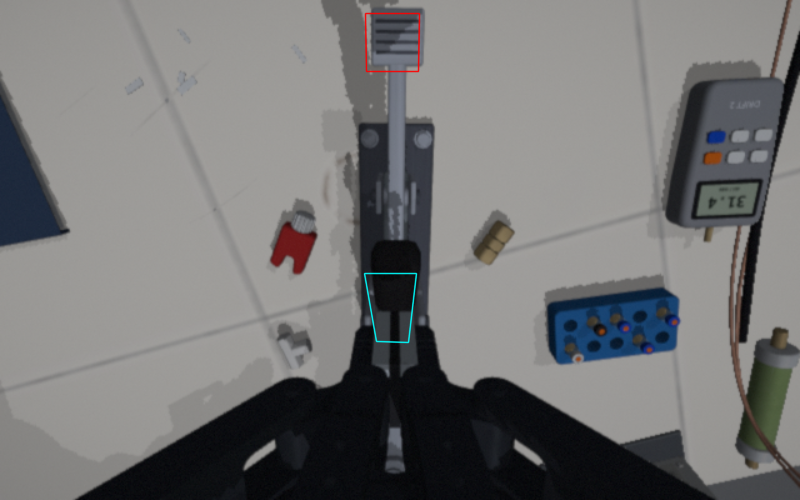

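```bash
python3 - <<'E'
from fit import *
c=pickle.load(open("w_c.pkl","rb"));x=np.load("pose.npy");M,o=T(x)
pv=np.array([-.05,0,.13])
for th in (.6,.7,.8,.9,1.0):
    e=np.array([-np.cos(th),0,np.sin(th)]);n=np.array([np.sin(th),0,np.cos(th)])
    print(th,[np.round(1.25*proj(c,M@(pv+.122*e+k*n)+o)[0]) for k in(.009,0,-.009)],[np.round(proj(C[m],M@(pv+.122*e)+o)[0],1) for m in("scene","top")])
print(c[3], (M.T@(c[3]-o)))
E
python3 - <<'E'
import cv2
i=cv2.imread("pics/wrist_c.png");cv2.imwrite("pics/wc_crop.png",cv2.resize(i[220:380,300:500],None,fx=4,fy=3.7,interpolation=cv2.INTER_CUBIC))
E
```

```text
0.6 [array([390., 221.]), array([391., 207.]), array([391., 193.])] [array([236.6, 164.2]), array([289.6, 238.8])]
0.7 [array([390., 244.]), array([390., 227.]), array([391., 211.])] [array([240.1, 159.5]), array([290.6, 235. ])]
0.8 [array([390., 270.]), array([390., 251.]), array([390., 233.])] [array([244.1, 155.1]), array([291.9, 230.8])]
0.9 [array([390., 299.]), array([390., 278.]), array([390., 258.])] [array([248.7, 150.9]), array([293.4, 226.2])]
1.0 [array([390., 329.]), array([390., 307.]), array([390., 285.])] [array([253.9, 147.1]), array([295.1, 221.3])]
[0.50434965 0.17308782 0.39263653] [-0.19291778  0.00198434  0.39263653]
```

View pics/wc_crop.png

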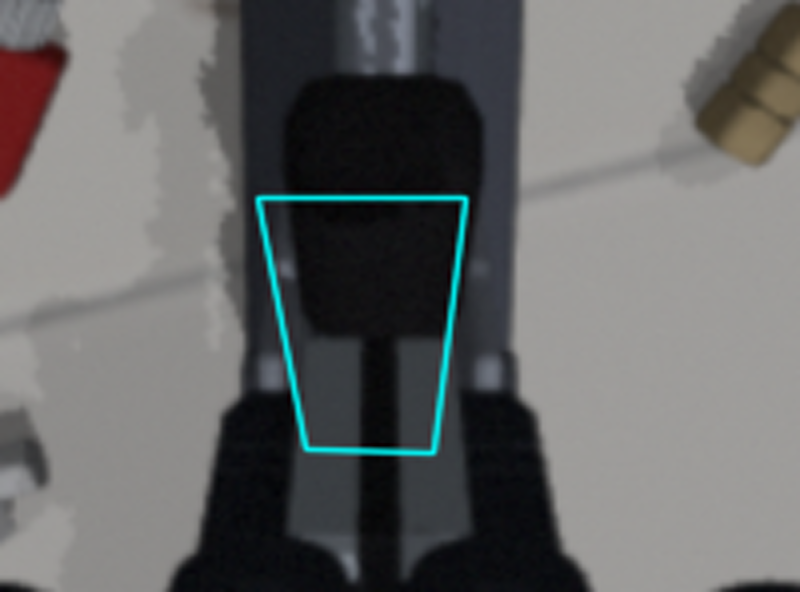

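```bash
python3 - <<'E'
from fit import *
x=np.load("pose.npy");M,o=T(x)
p=M.T@(np.array([.5797,.1497,.2486])-o);print(p)
for th in np.arange(.85,-.21,-.05):
    q=np.array([-.05-.110*np.cos(th)+.009*np.sin(th)+.011,p[1],.13+.110*np.sin(th)+.009*np.cos(th)])
    print(round(th,2),np.round(M@q+o,4))
E
```

```text
[-0.1140257   0.00114454  0.2486    ]
0.85 [0.5885 0.1471 0.2186]
0.8 [0.5843 0.1483 0.2152]
0.75 [0.5803 0.1495 0.2116]
0.7 [0.5765 0.1506 0.2077]
0.65 [0.5729 0.1517 0.2037]
0.6 [0.5695 0.1528 0.1995]
0.55 [0.5662 0.1537 0.1952]
0.5 [0.5632 0.1546 0.1906]
0.45 [0.5604 0.1555 0.186 ]
0.4 [0.5579 0.1562 0.1811]
0.35 [0.5555 0.1569 0.1762]
0.3 [0.5534 0.1575 0.1711]
0.25 [0.5516 0.1581 0.1659]
0.2 [0.55   0.1586 0.1607]
0.15 [0.5487 0.159  0.1553]
0.1 [0.5476 0.1593 0.1499]
0.05 [0.5468 0.1595 0.1445]
-0.0 [0.5462 0.1597 0.139 ]
-0.05 [0.5459 0.1598 0.1335]
-0.1 [0.5459 0.1598 0.128 ]
-0.15 [0.5461 0.1597 0.1225]
-0.2 [0.5466 0.1596 0.117 ]
```

Emit:
servo_tool --pt "0.003 -0.001 -0.01 0 0 0 1" --pt "0.005 -0.001 -0.02 0 0 0 1" --pt "0.005 -0.001 -0.026 0 0 0 1" --pt "0.005 -0.001 -0.028 0 0 0 1"

```text
time: 2.55
tool_pos: [0.5853, 0.1492, 0.222]
ee_rot: [0.227, 1.56, -0.228]
wrist_force: [0.1, 0.2, 1.1]
grip_width: -0.002
```

Next I'll follow the handle's arc, reading the force after each short stretch.

Emit:
servo_tool --pt "0 -0.001 -0.003 0 0 0 1" --pt "-0.001 -0.001 -0.006 0 0 0 1" --pt "-0.003 0 -0.009 0 0 0 1"

```text
time: 2.8
tool_pos: [0.5827, 0.149, 0.2142]
ee_rot: [0.228, 1.558, -0.228]
wrist_force: [0.6, -0.7, 0.3]
grip_width: -0.002
```

Emit:
servo_tool --pt "-0.003 0.001 -0.003 0 0 0 1" --pt "-0.006 0.002 -0.006 0 0 0 1" --pt "-0.009 0.003 -0.009 0 0 0 1" --pt "-0.012 0.004 -0.013 0 0 0 1"

```text
time: 3.13
tool_pos: [0.5703, 0.1534, 0.2012]
ee_rot: [0.227, 1.559, -0.227]
wrist_force: [0.6, -0.0, 0.5]
grip_width: 0.001
```

```bash
python3 ov.py d; python3 w.py d .6
```

```text
[0.5699343  0.15352556 0.20076486] [-0.62980284  1.47256628 -0.55843929] 3.2333
```

View pics/scene_d.png

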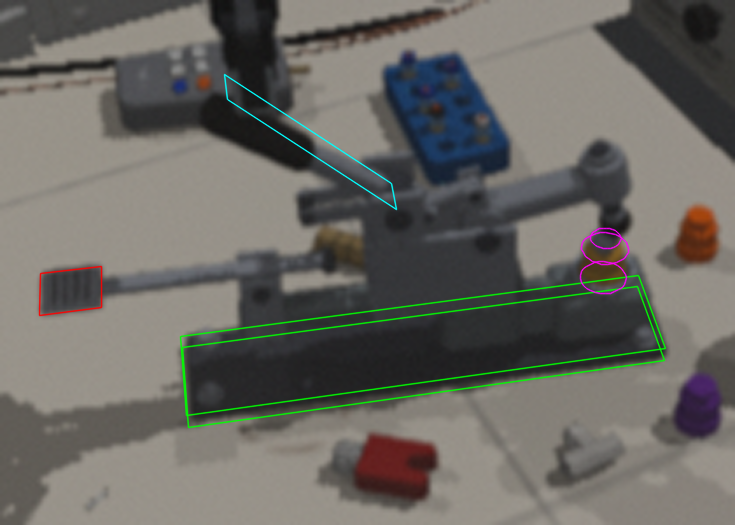

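View pics/wrist_d.png

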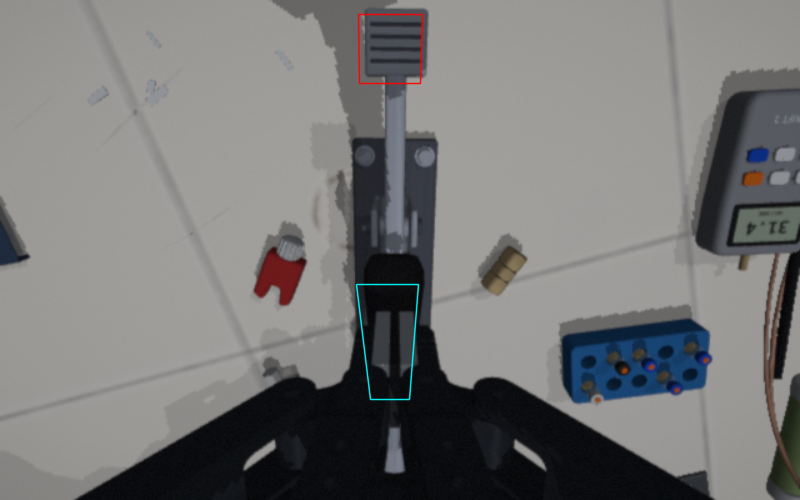

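Emit:
servo_tool --pt "-0.003 0.001 -0.004 0 0 0 1" --pt "-0.006 0.002 -0.008 0 0 0 1" --pt "-0.007 0.002 -0.01 0 0 0 1"

```text
time: 3.53
tool_pos: [0.5633, 0.1555, 0.1909]
ee_rot: [0.227, 1.559, -0.227]
wrist_force: [0.1, 0.5, 6.7]
grip_width: 0.002
```

Emit:
servo_tool --pt "-0.002 0.001 -0.003 0 0 0 1" --pt "-0.004 0.001 -0.006 0 0 0 1"

```text
time: 3.7
tool_pos: [0.5598, 0.1565, 0.1855]
ee_rot: [0.228, 1.558, -0.227]
wrist_force: [0.4, 0.2, 9.5]
grip_width: 0.001
```

Emit:
servo_tool --pt "-0.002 0.001 -0.003 0 0 0 1" --pt "-0.004 0.001 -0.006 0 0 0 1"

```text
time: 3.87
tool_pos: [0.5562, 0.1575, 0.1797]
ee_rot: [0.228, 1.557, -0.227]
wrist_force: [3.6, -0.3, 9.8]
grip_width: 0.001
```

Emit:
servo_tool --pt "-0.001 0.0005 -0.003 0 0 0 1" --pt "-0.003 0.001 -0.006 0 0 0 1"

```text
time: 4.03
tool_pos: [0.5532, 0.1585, 0.1737]
ee_rot: [0.228, 1.557, -0.227]
wrist_force: [4.2, -0.8, 9.0]
grip_width: 0.004
```

Emit:
servo_tool --pt "-0.001 0.0 -0.003 0 0 0 1" --pt "-0.002 0.0005 -0.006 0 0 0 1"

```text
time: 4.2
tool_pos: [0.5509, 0.159, 0.1675]
ee_rot: [0.228, 1.558, -0.227]
wrist_force: [0.7, 1.5, 8.0]
grip_width: 0.002
```

Emit:
servo_tool --pt "-0.001 0.0 -0.0025 0 0 0 1" --pt "-0.0015 0.0005 -0.005 0 0 0 1"

```text
time: 4.37
tool_pos: [0.5492, 0.1596, 0.1624]
ee_rot: [0.228, 1.558, -0.227]
wrist_force: [-1.4, 1.5, 6.1]
grip_width: -0.003
```

Emit:
servo_tool --pt "-0.0005 0.0 -0.002 0 0 0 1"

```text
time: 4.45
tool_pos: [0.5485, 0.1597, 0.1603]
ee_rot: [0.228, 1.559, -0.227]
wrist_force: [-0.8, 1.5, 6.1]
grip_width: -0.002
```

Emit:
servo_tool --pt "-0.0005 0.0 -0.002 0 0 0 1"

```text
time: 4.53
tool_pos: [0.5479, 0.1597, 0.1583]
ee_rot: [0.228, 1.559, -0.227]
wrist_force: [-2.1, 2.4, 5.2]
grip_width: 0.0
```

Emit:
servo_tool --pt "-0.0005 0.0 -0.002 0 0 0 1"

```text
time: 4.62
tool_pos: [0.5474, 0.1597, 0.1562]
ee_rot: [0.228, 1.559, -0.227]
wrist_force: [-0.9, 2.8, 5.2]
grip_width: -0.001
```

Emit:
servo_tool --pt "-0.0005 0.0 -0.002 0 0 0 1"

```text
time: 4.7
tool_pos: [0.5469, 0.1597, 0.1542]
ee_rot: [0.228, 1.559, -0.227]
wrist_force: [-0.9, 2.7, 3.1]
grip_width: 0.003
```

Emit:
servo_tool --pt "-0.0005 0.0 -0.002 0 0 0 1"

```text
time: 4.78
tool_pos: [0.5465, 0.1596, 0.1521]
ee_rot: [0.228, 1.559, -0.227]
wrist_force: [-0.4, 2.5, 2.7]
grip_width: 0.002
```

Emit:
servo_tool --pt "0 0.0 -0.002 0 0 0 1"

```text
time: 4.87
tool_pos: [0.5465, 0.1594, 0.1501]
ee_rot: [0.227, 1.559, -0.227]
wrist_force: [-0.3, 1.5, 2.3]
grip_width: 0.0
```

Emit:
servo_tool --pt "0 0.0 -0.0015 0 0 0 1"

```text
time: 4.95
tool_pos: [0.5465, 0.1591, 0.1485]
ee_rot: [0.227, 1.559, -0.228]
wrist_force: [-1.0, 0.5, 1.8]
grip_width: -0.002
```

Emit:
servo_tool --pt "0 0.0 -0.0015 0 0 0 1"

```text
time: 5.03
tool_pos: [0.5466, 0.1591, 0.147]
ee_rot: [0.227, 1.559, -0.228]
wrist_force: [-0.5, 0.7, 1.0]
grip_width: 0.001
```

Emit:
servo_tool --pt "0 0.0 -0.0015 0 0 0 1"

```text
time: 5.12
tool_pos: [0.5466, 0.159, 0.1455]
ee_rot: [0.227, 1.559, -0.228]
wrist_force: [-0.2, -0.7, -0.1]
grip_width: 0.003
```

Emit:
servo_tool --pt "0 0.0 -0.0015 0 0 0 1"

```text
time: 5.2
tool_pos: [0.5466, 0.159, 0.144]
ee_rot: [0.227, 1.559, -0.228]
wrist_force: [0.4, 0.5, -0.3]
grip_width: -0.002
```

Emit:
servo_tool --pt "0 0.0 -0.0015 0 0 0 1"

```text
time: 5.28
tool_pos: [0.5466, 0.159, 0.1425]
ee_rot: [0.227, 1.559, -0.228]
wrist_force: [0.1, 0.5, -0.5]
grip_width: -0.001
```

```bash
python3 ov.py e
```

```text
(no output)
```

View pics/scene_e.png

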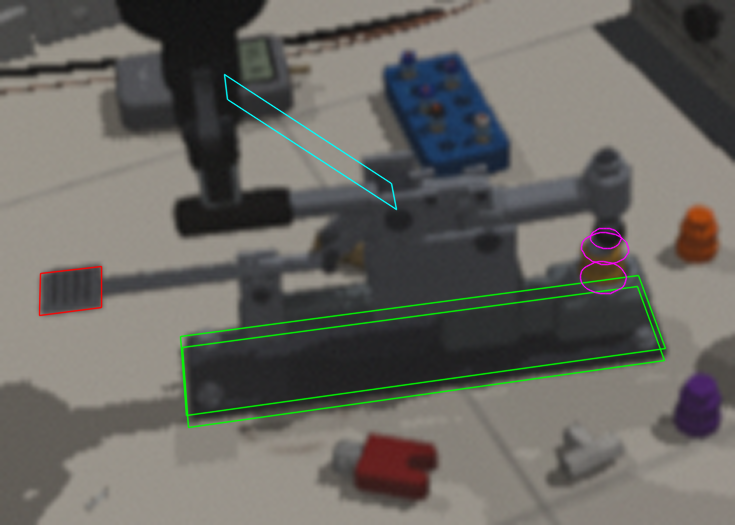

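Emit:
servo_tool --pt "0 0 0.005 0 0 0 1" --pt "0 0 0.02 0 0 0 1" --pt "0 0 0.05 0 0 0 1" --pt "0 0 0.08 0 0 0 1" --pt "0 0 0.1 0 0 0 1" --pt "0 0 0.1 0 0 0 1" --pt "0 0 0.1 0 0 0 1" --pt "0 0 0.1 0 0 0 1" --pt "0 0 0.1 0 0 0 1" --pt "0 0 0.1 0 0 0 1" --pt "0 0 0.1 0 0 0 1" --pt "0 0 0.1 0 0 0 1"

```text
time: 6.38
tool_pos: [0.5465, 0.1592, 0.2424]
ee_rot: [0.227, 1.559, -0.228]
wrist_force: [0.3, 1.0, 0.2]
grip_width: -0.0
```

```bash
python3 ov.py f; python3 w.py f 0.04; python3 - <<'E'
from cell import cams
import cv2
i=cams.get_image("scene")["image"][:,:,::-1];cv2.imwrite("pics/jaw_f.png",cv2.resize(i[160:230,270:390],None,fx=6,fy=6,interpolation=cv2.INTER_CUBIC))
E
```

```text
[0.54657181 0.15920558 0.24257933] [-0.6566457   0.03529194 -0.23897861] 6.4833
```

View pics/scene_f.png

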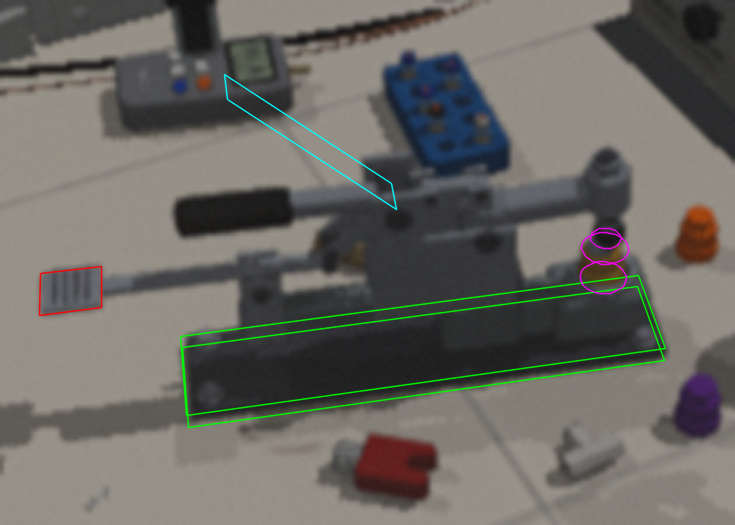

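View pics/jaw_f.png

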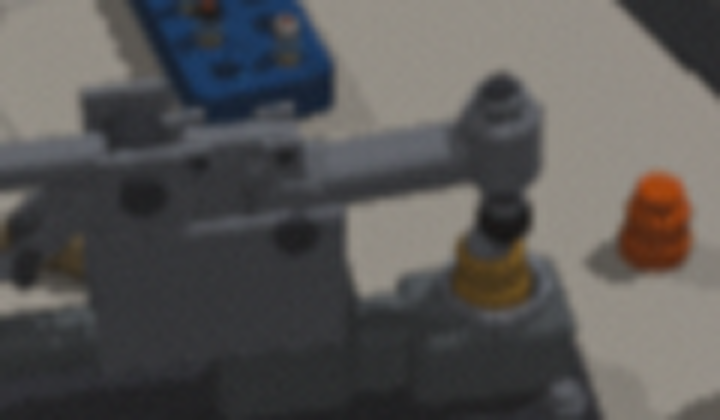

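View pics/wrist_f.png

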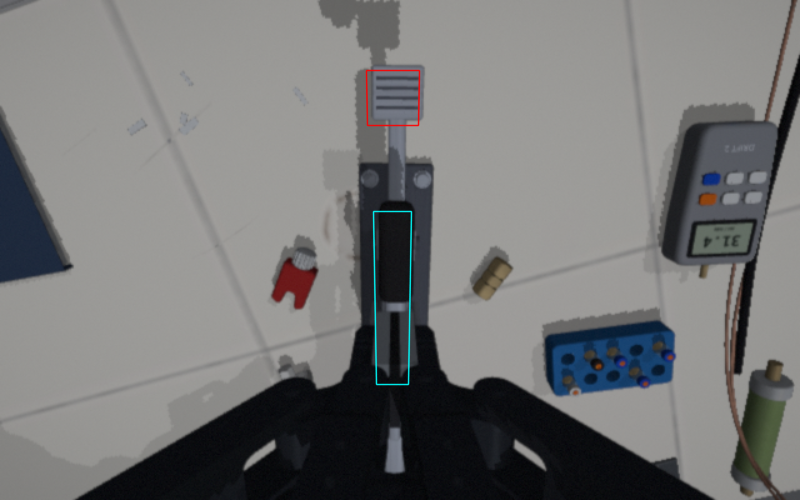

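```bash
python3 - <<'E'
from cell import cams
import cv2,numpy as np
a=cv2.imread("pics/scene0.png")
ims=[cams.get_image("scene")["image"][:,:,::-1].astype(float) for _ in range(6)]
b=np.mean(ims,0).astype(np.uint8)
f=lambda i:cv2.resize(i[180:230,330:380],None,fx=7.6,fy=7.6,interpolation=cv2.INTER_CUBIC)
o=np.hstack([f(a),f(b)]);o=np.clip(o.astype(float)*1.8,0,255).astype(np.uint8)
cv2.imwrite("pics/plugcmp.png",o)
E
```

```text
(no output)
```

View pics/plugcmp.png

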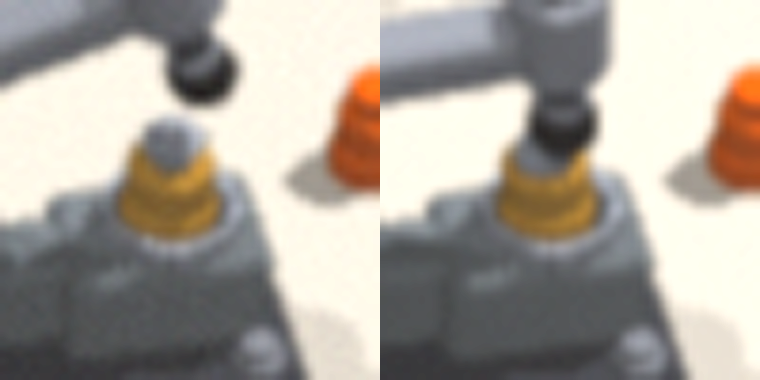

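Emit:
servo_tool --pt "-0.02 0.006 0 0 0 0 1" --pt "-0.045 0.0135 0 0 0 0 1" --pt "-0.07 0.021 0 0 0 0 1" --pt "-0.085 0.0262 0 0 0 0 1" --pt "-0.085 0.0262 -0.03 0 0 0 1" --pt "-0.085 0.0262 -0.06 0 0 0 1" --pt "-0.085 0.0262 -0.09 0 0 0 1" --pt "-0.085 0.0262 -0.115 0 0 0 1" --pt "-0.085 0.0262 -0.13 0 0 0 1" --pt "-0.085 0.0262 -0.138 0 0 0 1" --pt "-0.085 0.0262 -0.138 0 0 0 1"

```text
time: 7.8
tool_pos: [0.4612, 0.1853, 0.1037]
ee_rot: [0.227, 1.56, -0.228]
wrist_force: [-0.3, 0.0, 0.5]
grip_width: 0.0
```

```bash
python3 ov.py g; python3 w.py g 0.04
```

```text
[0.46189232 0.18552636 0.10543755] [-1.23269658  0.03108127  0.86884326] 7.9
```

View pics/scene_g.png

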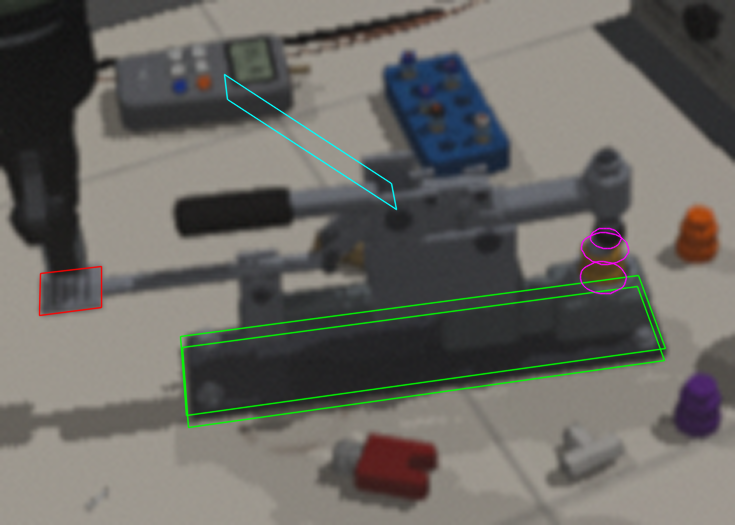

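View pics/wrist_g.png

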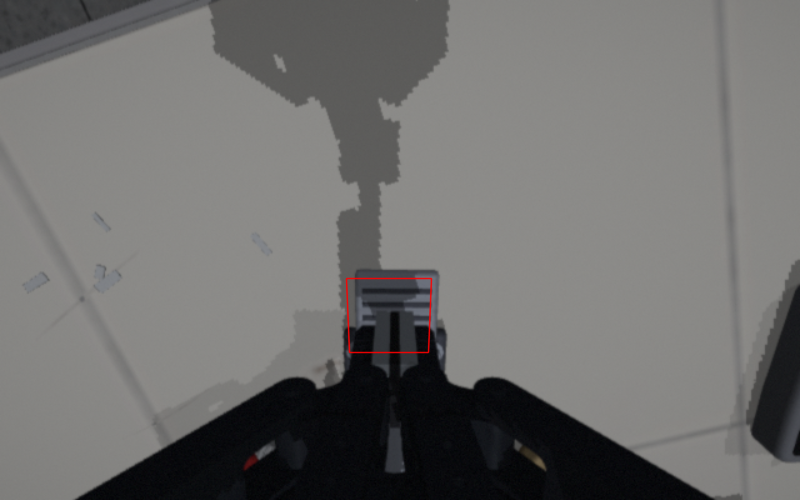

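Emit:
servo_tool --pt "-0.003 0.001 -0.004 0 0 0 1" --pt "-0.006 0.002 -0.008 0 0 0 1" --pt "-0.006 0.002 -0.012 0 0 0 1" --pt "-0.006 0.002 -0.015 0 0 0 1" --pt "-0.006 0.002 -0.018 0 0 0 1"

```text
time: 8.37
tool_pos: [0.4556, 0.1875, 0.0865]
ee_rot: [0.227, 1.559, -0.227]
wrist_force: [-0.8, 1.0, 0.8]
grip_width: 0.003
```

Emit:
servo_tool --pt "0 0 -0.002 0 0 0 1" --pt "0 0 -0.004 0 0 0 1"

```text
time: 8.53
tool_pos: [0.4556, 0.1874, 0.0825]
ee_rot: [0.227, 1.559, -0.228]
wrist_force: [-0.3, 1.0, 1.5]
grip_width: -0.005
```

Emit:
servo_tool --pt "0 0 -0.002 0 0 0 1" --pt "0 0 -0.004 0 0 0 1"

```text
time: 8.7
tool_pos: [0.4556, 0.1874, 0.0787]
ee_rot: [0.227, 1.559, -0.228]
wrist_force: [-2.1, 0.3, 4.8]
grip_width: -0.001
```

Emit:
servo_tool --pt "0 0 -0.002 0 0 0 1" --pt "0 0 -0.004 0 0 0 1"

```text
time: 8.87
tool_pos: [0.4557, 0.1874, 0.0747]
ee_rot: [0.228, 1.559, -0.227]
wrist_force: [0.7, -0.4, 0.8]
grip_width: -0.003
```

Emit:
servo_tool --pt "0 0 -0.002 0 0 0 1" --pt "0 0 -0.004 0 0 0 1"

```text
time: 9.03
tool_pos: [0.4558, 0.1874, 0.0706]
ee_rot: [0.228, 1.559, -0.228]
wrist_force: [0.6, 0.7, 1.7]
grip_width: 0.004
```

```bash
python3 ov.py i
```

```text
(no output)
```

View pics/scene_i.png

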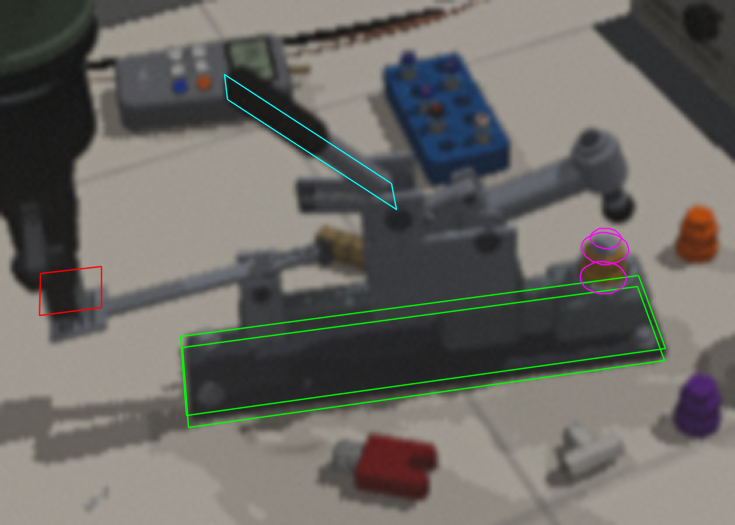

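The clamp has sprung open, with the handle back up at about (235,88) in the enlarged view. I'll lift clear of the tab and check the plug.

Emit:
servo_tool --pt "0 0 0.004 0 0 0 1" --pt "0 0 0.01 0 0 0 1" --pt "0 0 0.018 0 0 0 1" --pt "0 0 0.035 0 0 0 1" --pt "-0.01 0.005 0.06 0 0 0 1" --pt "-0.02 0.02 0.09 0 0 0 1" --pt "-0.03 0.04 0.12 0 0 0 1" --pt "-0.03 0.06 0.15 0 0 0 1" --pt "-0.03 0.07 0.16 0 0 0 1" --pt "-0.03 0.07 0.16 0 0 0 1" --pt "-0.03 0.07 0.16 0 0 0 1"

```text
time: 10.05
tool_pos: [0.4255, 0.2573, 0.2313]
ee_rot: [0.227, 1.558, -0.227]
wrist_force: [0.4, -1.3, -0.2]
grip_width: -0.002
```

```bash
python3 - <<'E'
from cell import cams
import cv2,numpy as np
a=cv2.imread("pics/scene0.png")
b=np.mean([cams.get_image("scene")["image"][:,:,::-1].astype(float) for _ in range(6)],0).astype(np.uint8)
f=lambda i:cv2.resize(i[180:230,330:380],None,fx=7.6,fy=7.6,interpolation=cv2.INTER_CUBIC)
o=np.clip(np.hstack([f(a),f(b)]).astype(float)*1.8,0,255).astype(np.uint8)
cv2.imwrite("pics/plugcmp2.png",o)
cv2.imwrite("pics/scene_j.png",cv2.resize(b[130:280,180:390],None,fx=3.5,fy=3.5,interpolation=cv2.INTER_CUBIC))
E
```

```text
(no output)
```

View pics/plugcmp2.png

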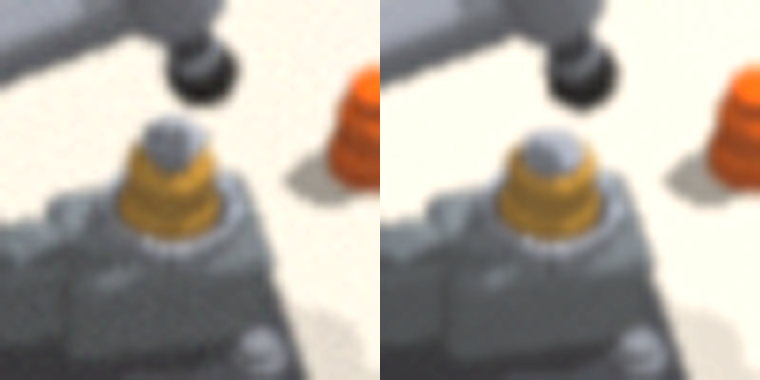

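View pics/scene_j.png

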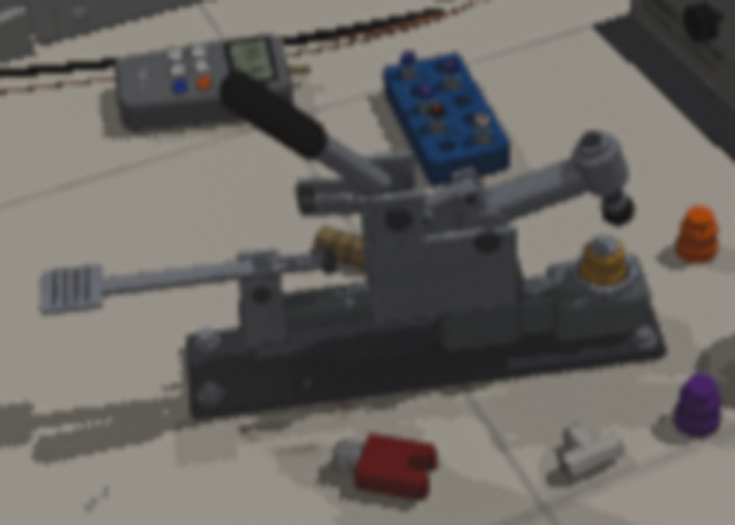

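The plug's flange now sits flat on the brass and the fitting stands in its nest. The clamp is open, the tab is back at rest, and the small parts lie where they were. I'm handing the job in.

```bash
python3 -c "
from cell import ctrl
print(ctrl.job_done())"
```

```text
the job is handed in; nothing more can be done
None
```

The job is done and handed in at about 10.5 s of the 56 s allowed.

- **Locking:** I pushed the handle down along its arc with the fingers shut. The highest force I read was about 10.5 N. It died to zero at the dead centre, and I followed only a few millimetres further without pressing on the stop.
- **Hands off:** I lifted clear for over a second. The handle stayed down by itself, and the plug's flange looked about 5 mm lower than at the start.
- **Release:** I pressed the tab down about 20 mm, reading at most about 5 N, and the clamp sprang open.

**Last checks:** With the arm clear, the pictures show:
- the handle up and the tab back at rest;
- the flange seated on the brass, with the fitting upright in its nest;
- the small parts in view unmoved.

**Limits of the checks:**
- Forces were read only at the end of each short move, so brief peaks in between would not show.
- That the plug is fully home is judged from a low-resolution picture, where it moved about 2 pixels.
- The clamp position I worked out was 2–3 mm off sideways compared with the wrist camera, so I lined up on the wrist view.

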